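# Swap the filter slides in the microscope lamp

### The arm

A 6-joint arm with a two-finger parallel gripper is mounted at the origin on the work surface. World frame = base frame: x ahead of the robot, y to its left, z up, the work surface at z = 0. Lengths are in m, angles in rad, forces in N, time in s.
With the tool pointing down it reaches from about 0.375 to 0.9 m from the base axis. Payload 3.1 kg.
Tool frame: the origin (TCP) lies at the very end of the fingers, on their centre line; the grasp point (between the pads) lies 19 mm behind it; y points along the fingers, z is the direction in which the jaws open and shut, and the axes are right-handed (so a half turn about y gives the same grasp; the last joint's range is limited). The gripper opens to 85 mm and grips with 20 to 120 N. Pads are 22 mm wide; open, the fingers measure 114 mm over their backs; the gripper's body (76 mm by 85 mm) begins 54 mm behind the grasp point. The pads swing forward as they close: fully open they stand 13 mm farther back than shut.
Start: joints at [1.141, 0.527, 1.433, -0, 1.181, -0.178], TCP at [0.155, 0.605, 0.231] pointing down, gripper open.
Joint ranges: [-3.08, 3.08], [-0.75, 2.2], [0.22, 2.44], [-1.43, 4.57], [0, 2.65], [-2.85, 2.85]. Speed limits (rad/s): [2.79, 2.79, 3.14, 3.14, 3.14, 3.14].

### API

Orientations are given as a rotation vector (axis times angle).
In Python, from workcell import sense, grab_frame, calibration, close_job, trace, mark_of gives the robot as it stands.
- The arm moves only by the tool drive_tool, never from a script. Its argument "plan" is a list of rows, each an object with "dp": the shift along the tool's x, y, z in cm, a list of three; "rot": the turn, a rotation vector about the tool's x, y, z in rad, a list of three; "jaw": the finger opening in cm, from 0 to 8.54. In form: [{"dp": [tx, ty, tz], "rot": [wx, wy, wz], "jaw": jaw}, ...]. A call has 1 to 12 rows; each row shifts and turns the commanded pose from where the row before left it, along the tool's axes as they then stand; what a row does not reach is not made up. A row lasts 1/10 s, in which the tool goes at most 50 mm and 8.59 degrees, less where a joint would pass 70% of its speed; a pose out of reach is approached as far as the arm can. A call is refused whole if a number of a shift passes 5 or a number of a turn 0.15, either way. A call with a gripper value outside its range is refused whole. The fingers move at their own pace and stop on an object; "force" is the grip in N (left out, the last holds). Time passes only in rows, so rows that do not move let the fingers close. It gives the time, the measured TCP pose, the force and the opening at its end, in the units of the state.
- sense(): the state, without advancing time (a new reading comes with each control period).
- grab_frame(name): name is "side" or "top" or "wrist"; returns the picture (384x512x3 uint8, red, green, blue); there is no depth.
- calibration(name): a dict with "camera_matrix" (3x3 intrinsics, pixels), "dist_coeffs" ([k1, k2, p1, p2, k3] as OpenCV has them; the pictures are not rectified), "world_from_camera" (4x4, takes a point from camera to world coordinates); the wrist camera has in their place "mount" (4x4, takes a point from camera to tool coordinates, whose origin is the TCP and whose axes are the tool frame's). Camera axes: x right, y down, z forward; pixel columns grow to the right and rows downward; lengths in m; the calibration is good to about 2 mm. A picture is of the moment at which its call begins: read the wrist's pose just before it. calibration takes no time and is no camera call.
- close_job(): hands the job in, once; it reports no verdict.
Trained networks look in the newest picture that a camera, given by its name, has taken for a name from the list of things; names that differ only in an ending like _2 or _b are one class to them, and where a whole thing is asked for, a point or a joint stands for the part that bears it (a point fixed in the world has none). Each returns a list of dicts, best first, with "confidence" (0 to 1); they miss things now and then, are a little off and sometimes report something else, mostly with a low value. They report only what shows in the picture. A call takes as long as a camera call. They do not tell look-alikes from the thing itself.
- trace(camera, query): "region" (384x512 bool, what is visible of it) and "location" ([column, row] in pixels, amid what is visible of it).
- mark_of(camera, query): "location" ([column, row] in pixels: a listed point, or the origin of a listed thing).
The state is a dict: "clock": time; "joint_pos": joint angles; "dq": joint speeds; "joint_torque": joint torques, N m; "tool_pos": TCP position; "orientation": TCP orientation; "ft_force": force on the tool from outside, world axes, zero at the start; "ft_torque": the same for the moment, N m; "opening": finger opening in m.
Only numpy, scipy, OpenCV 4.12 (cv2) and the standard library are available. Lean on these libraries where they do the work, as an engineer would, in place of code of your own. Each camera call takes 0.05 s, during which the arm holds its last target.

### The job

The light source has three filter slides side by side, each with a black pull knob. First push the slide with the round ball knob fully home, then pull the slide with the flat upright tab fully out until it clicks into its outer stop; leave the slide with the disc knob home where it is.

Things in the scene. Friction and masses are not known exactly. Their poses are not given: they have to be found in the camera images.
- lamp: Fixed white lamp box with three alike aluminium filter cartridges (each 90 mm wide, 97 mm apart, in any order) plugged into its front, all 130 mm tall, forming one flat upright front that faces the robot. Origin: foot of that front, midway along it. x points level into the box, y left along the front, z up. Only things under 50 mm tall stand beneath the knobs.
- ball_knob (a point): Centre of the black ball knob, 30 mm diameter, on the end of a level 10 mm steel rod that comes out of its cartridge's front; 105 mm above the table, 42 mm before the front when home, 82 mm when out. Axes as the lamp box: x is the level push-home direction, y left along the front, z up.
- ball_slide (a joint): How far the ball knob's slide is drawn out, in m: 0 = fully home, 0.040 = fully out, with end stops at both. Starts out. A detent holds it at either end: moving it off takes about 4 N, less as it nears half way (0.020); beyond that it snaps by itself to the other end and stays there.
- tab_knob (a point): Centre of the black flat upright tab, 12 mm thick across (y), 26 mm long along the rod (x), 40 mm tall (z), on the same kind of rod; 105 mm above the table, 42 mm before the front when home, 82 mm when out. Same axes as the ball knob: it is pulled out along its -x.
- tab_slide (a joint): How far the tab's slide is drawn out, in m: 0 = fully home, 0.040 = fully out, with end stops at both. Starts home. The same detent as the ball knob's slide.
- disc_slide (a joint): How far the third slide is drawn out, in m: 0 = fully home, 0.040 = fully out. Its black knob is an upright thin disc, 44 mm diameter and 8 mm thick, square to its rod, at the same height as the others. Starts home and is to stay home. The same detent.
Not all that is in view belongs to the job. Leave any orange or yellow look-alike of the part that bears ball_knob alone.

How it is judged:
On the way, in this order (a step that is already met when the one before it is completed fails the run):
1. the ball knob's slide is pushed home (value of joint ball_slide below 0.01 m), for 0.2 s.
2. then the tab's slide is pulled out (value of joint tab_slide above 0.03 m), for 0.2 s.
At the end, for the whole second after the job is handed in: The ball knob's slide is home (drawn out less than 10 mm), the tab's slide is out (more than 30 of its 40 mm) and the disc knob's slide is home (less than 10 mm) (value of joint each of ball_slide, disc_slide below 0.01 m and value of joint tab_slide above 0.03 m); the robot touches nothing.
It fails at once if the disc knob's slide is pulled out of its home detent (value of joint disc_slide above 0.015 m).
It also fails if it takes over 48 s, if anything falls off the work surface, if the arm or the gripper's body presses on something with over 40 N, if the wrist force passes 120 N, or if a joint passes its speed limit or range.

## Working session

There is one attempt and no reset: what is moved stays moved. The work goes in short steps, Python scripts to look and compute and a tool call to move; the robot and the scene stay as the last step left them, time stands still between calls to the robot, and variables do not carry over. Pictures are saved under pics/ and viewed, and the job is handed in when it is done.

Besides the shell and the picture viewer there is one more tool, called by a JSON object that holds its "fn" and its "kwargs". drive_tool: Moves the arm, as the interface text tells. Its arguments: {"type":"object","properties":{"plan":{"type":"array","items":{"type":"object","properties":{"dp":{"type":"array","items":{"type":"number"}},"rot":{"type":"array","items":{"type":"number"}},"jaw":{"type":"number"}}}},"force":{"type":"number"}},"required":["plan"]}

```bash
mkdir -p pics; cat > h.py <<'E'
import numpy as np, cv2
from workcell import *
from scipy.spatial.transform import Rotation as R
def cam(name,s=None):
    c=calibration(name); K=np.array(c["camera_matrix"]);d=np.array(c["dist_coeffs"])
    if "world_from_camera" in c: T=np.array(c["world_from_camera"])
    else:
        W=np.eye(4);W[:3,:3]=R.from_rotvec(s["orientation"]).as_matrix();W[:3,3]=s["tool_pos"];T=W@np.array(c["mount"])
    return K,d,T
def ray(name,px,s=None):
    K,d,T=cam(name,s); u=cv2.undistortPoints(np.array([[px]],float),K,d)[0,0]
    v=T[:3,:3]@np.array([u[0],u[1],1]); return T[:3,3],v/np.linalg.norm(v)
def atz(name,px,z,s=None):
    o,v=ray(name,px,s); return o+v*(z-o[2])/v[2]
def tri(rs):
    A=0;b=0
    for o,v in rs:
        P=np.eye(3)-np.outer(v,v);A=A+P;b=b+P@o
    return np.linalg.solve(A,b)
def proj(name,p,s=None):
    K,d,T=cam(name,s);Ti=np.linalg.inv(T)
    return cv2.projectPoints(np.array([p],float),cv2.Rodrigues(Ti[:3,:3])[0],Ti[:3,3],K,d)[0][0,0]
def save(n,im): cv2.imwrite("pics/"+n,im[:,:,::-1])
E
python3 - <<'E'
from h import *
np.set_printoptions(precision=4,suppress=True)
s=sense();print(s)
for c in ["side","top","wrist"]:
    im=grab_frame(c);save(c+"0.png",im)
    for q in ["ball_knob","tab_knob","lamp"]:
        print(c,q,[(np.round(m["location"],1),round(m["confidence"],2)) for m in mark_of(c,q)])
    print(c,[(np.round(m["location"],1),round(m["confidence"],2)) for m in trace(c,"disc_slide")])
    print(cam(c,s)[2])
E
```

```text
{'clock': 0.0, 'joint_pos': array([ 1.1415,  0.5285,  1.4339,  0.    ,  1.1814, -0.1785]), 'dq': array([ 0.002 , -0.0009,  0.0006,  0.0005,  0.0007,  0.0004]), 'joint_torque': array([ -0.0004, -44.2352, -17.8021,  -0.0002,   0.0085,   0.    ]), 'tool_pos': array([0.1548, 0.6048, 0.2303]), 'orientation': array([-1.5639,  0.1975, -0.1964]), 'ft_force': array([ 0.119 , -0.1868,  0.3294]), 'ft_torque': array([-0.0099, -0.0589,  0.0399]), 'opening': 0.08551828534351628}
side ball_knob [(array([237. , 190.7]), 0.94), (array([335., 223.]), 0.77), (array([327.6, 309.4]), 0.61)]
side tab_knob [(array([233.6, 130. ]), 0.49)]
side lamp []
side [(array([225.9, 154.2]), 0.57)]
[[-0.9853 -0.1287  0.112   0.4201]
 [-0.1703  0.7031 -0.6904  0.7618]
 [ 0.0101 -0.6993 -0.7147  0.7613]
 [ 0.      0.      0.      1.    ]]
top ball_knob [(array([242.3, 184.5]), 0.59), (array([208.5, 264.2]), 0.59), (array([126.2, 250.7]), 0.56)]
top tab_knob [(array([333.7, 176.7]), 0.51)]
top lamp []
top [(array([288.8, 168.5]), 0.63)]
[[ 0.1852 -0.9602  0.2092  0.3934]
 [-0.9827 -0.1821  0.0343  0.0919]
 [ 0.0052 -0.2119 -0.9773  0.8612]
 [ 0.      0.      0.      1.    ]]
wrist ball_knob []
wrist tab_knob []
wrist lamp []
wrist []
[[ 0.2481  0.923   0.2941  0.0793]
 [ 0.9687 -0.2356 -0.078   0.624 ]
 [-0.0027  0.3042 -0.9526  0.3736]
 [ 0.      0.      0.      1.    ]]
```

View pics/side0.png

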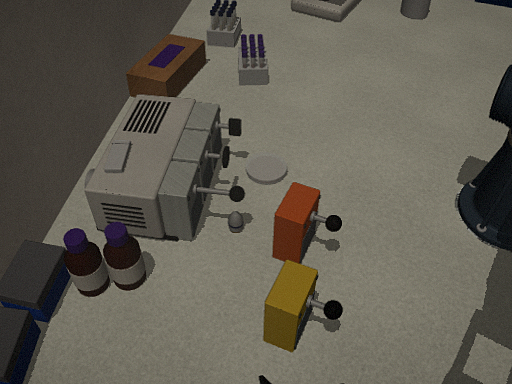

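View pics/top0.png

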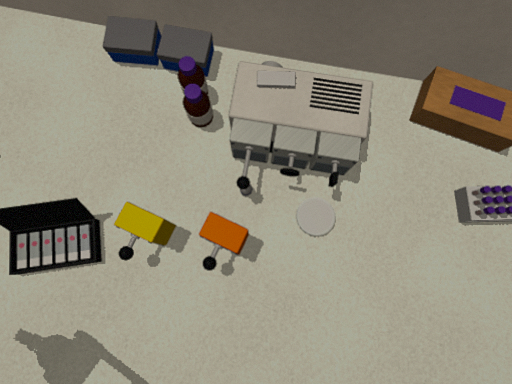

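```bash
python3 - <<'E'
from h import *
np.set_printoptions(precision=4,suppress=True)
for n,a,b in [("ball",(237,190.7),(242.3,184.5)),("tab",(233.6,130),(333.7,176.7)),("disc",(225.9,154.2),(288.8,168.5))]:
    print(n,tri([ray("side",a),ray("top",b)]),atz("side",a,.105),atz("top",b,.105))
print(R.from_rotvec(sense()["orientation"]).as_matrix())
E
```

```text
ball [0.5573 0.1447 0.1093] [0.5605 0.1402 0.105 ] [0.5559 0.145  0.105 ]
tab [ 0.6109 -0.0517  0.0916] [ 0.6035 -0.0342  0.105 ] [ 0.6107 -0.0494  0.105 ]
disc [0.6046 0.0513 0.1126] [0.6028 0.0442 0.105 ] [0.6107 0.0508 0.105 ]
[[ 0.9687  0.0001  0.2482]
 [-0.2482  0.0001  0.9687]
 [ 0.     -1.      0.0001]]
```

```bash
python3 - <<'E'
from h import *
a=cv2.imread("pics/side0.png")[90:250,150:290];b=cv2.imread("pics/top0.png")[110:220,220:370]
a=cv2.resize(a,None,fx=3.5,fy=3.5,interpolation=2)[:560,:490]
b=cv2.resize(b,(300*1,220))
cv2.imwrite("pics/ca.png",a)
b=cv2.imread("pics/top0.png")[110:220,220:370]
cv2.imwrite("pics/cb.png",cv2.resize(b,None,fx=5,fy=5,interpolation=2))
E
```

```text
(no output)
```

View pics/ca.png

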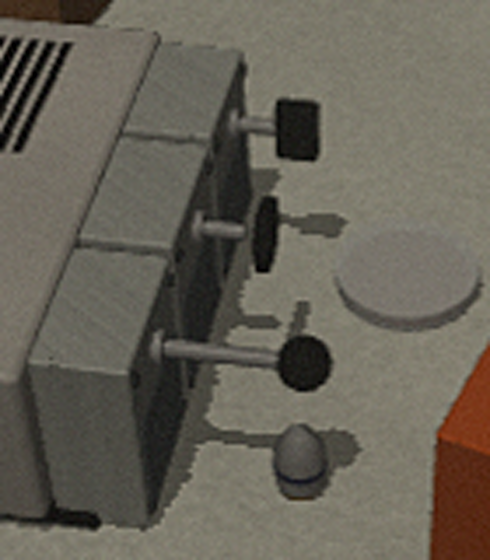

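View pics/cb.png

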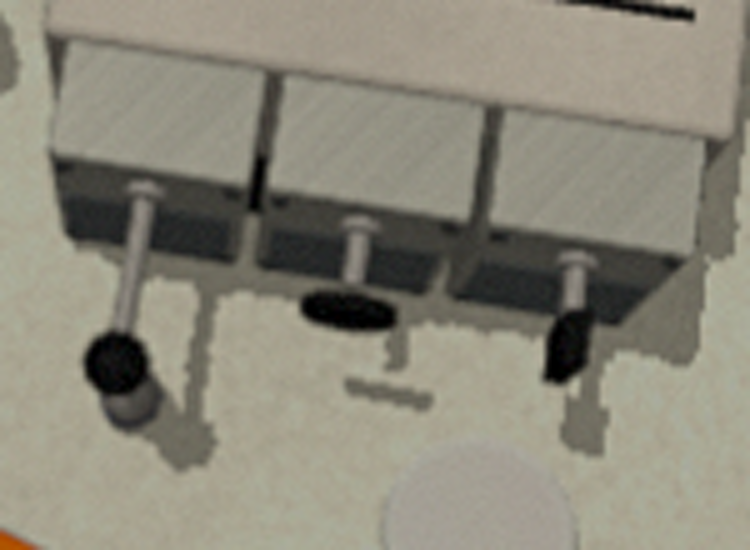

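```bash
python3 - <<'E'
from h import *
np.set_printoptions(precision=4,suppress=True)
for n,a,b in [("ball",(237.1,193.4),(243.4,182.4)),("tab",(235.1,126.9),(333.6,179)),("disc",(225.7,156.9),(290,172)),("ballroot",(194.6,188.6),(248.6,147.4)),("tabroot",(217.1,124.9),(335.2,161.4)),("discroot",(206.5,153.5),(291.6,154.4))]:
    print(n,tri([ray("side",a),ray("top",b)]),atz("side",a,.105),atz("top",b,.105))
E
```

```text
ball [0.5606 0.1438 0.1018] [0.5589 0.147  0.105 ] [0.561  0.1435 0.105 ]
tab [ 0.6051 -0.0506  0.1009] [ 0.6025 -0.0451  0.105 ] [ 0.6055 -0.0499  0.105 ]
disc [0.6038 0.0466 0.1   ] [0.6015 0.0522 0.105 ] [0.6033 0.0468 0.105 ]
ballroot [0.6414 0.1476 0.1037] [0.6397 0.1492 0.105 ] [0.6422 0.1475 0.105 ]
tabroot [ 0.6446 -0.0481  0.1031] [ 0.642 -0.045  0.105] [ 0.646  -0.0478  0.105 ]
discroot [0.6425 0.0501 0.1063] [0.6417 0.0491 0.105 ] [0.644 0.05  0.105]
```

Candidates for the ball knob in the side view are the lamp's own ball at (237,193), the orange look-alike's at (334,223) and the yellow one's at (333,309). I choose the lamp's. The tab is at (235,127) and the disc at (226,157). The crop shows a ball on a long rod on aluminium, a disc in the middle and a tab at the far end.

{"fn": "drive_tool", "kwargs": {"plan": [{"dp":[3.75,0,-3.04],"rot":[0,0,0],"jaw":0},{"dp":[3.75,0,-3.04],"rot":[0,0,0],"jaw":0},{"dp":[3.75,0,-3.04],"rot":[0,0,0],"jaw":0},{"dp":[3.75,0,-3.04],"rot":[0,0,0],"jaw":0},{"dp":[3.75,0,-3.04],"rot":[0,0,0],"jaw":0},{"dp":[3.75,0,-3.04],"rot":[0,0,0],"jaw":0},{"dp":[3.75,0,-3.04],"rot":[0,0,0],"jaw":0},{"dp":[3.75,0,-3.04],"rot":[0,0,0],"jaw":0},{"dp":[3.75,0,-3.04],"rot":[0,0,0],"jaw":0},{"dp":[3.75,0,-3.04],"rot":[0,0,0],"jaw":0},{"dp":[3.75,0,-3.04],"rot":[0,0,0],"jaw":0},{"dp":[3.75,0,-3.04],"rot":[0,0,0],"jaw":0}]}}

```text
clock: 1.95
tool_pos: [0.5015, 0.1386, 0.2316]
orientation: [-1.561, 0.197, -0.198]
ft_force: [-0.3, -0.2, 0.5]
opening: 0.0001
```

{"fn": "drive_tool", "kwargs": {"plan": [{"dp":[0,0,0],"rot":[0,-0.141,0],"jaw":0},{"dp":[0,0,0],"rot":[0,-0.142,0],"jaw":0},{"dp":[0,0,0],"rot":[0,0,0],"jaw":0},{"dp":[0,0,0],"rot":[0,0,0],"jaw":0}]}}

```text
clock: 2.35
tool_pos: [0.5004, 0.1404, 0.2314]
orientation: [-1.571, -0.023, 0.023]
ft_force: [-0.5, 0.7, 0.0]
opening: 0.0
```

```bash
python3 - <<'E'
from h import *
np.set_printoptions(precision=4,suppress=True)
s=sense();print(s["clock"],s["tool_pos"],s["opening"],s["ft_force"]);print(R.from_rotvec(s["orientation"]).as_matrix())
c="wrist";im=grab_frame(c);save(c+"1.png",im)
for q in ["ball_knob","tab_knob"]:
    for m in mark_of(c,q): print(q,m["location"],m["confidence"],atz(c,m["location"],.105,s))
for n,p in [("ball",(.5606,.1438,.105)),("tab",(.605,-.05,.105))]: print(n,proj(c,p,s))
E
```

```text
2.35 [0.5004 0.1404 0.2314] 9.034650272402631e-06 [-0.5213  0.7371  0.0184]
[[ 0.9996  0.0001 -0.0294]
 [ 0.0294  0.      0.9996]
 [ 0.0001 -1.      0.    ]]
ball_knob [307.8, 38.2] 0.97 [0.3801 0.1779 0.105 ]
ball_knob [256.3, 243.7] 0.48 [0.5626 0.1424 0.105 ]
tab_knob [68.0, 271.0] 0.6 [ 0.5998 -0.0473  0.105 ]
ball [257.7643 241.8688]
tab [ 66.2309 275.3308]
```

View pics/wrist1.png

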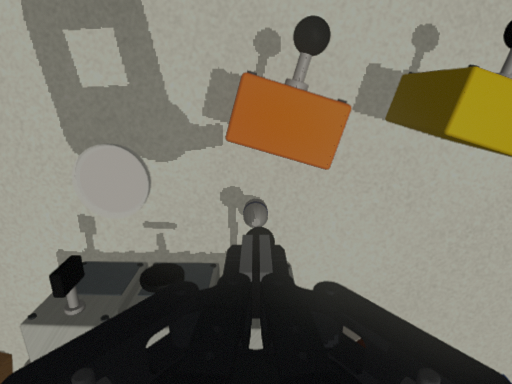

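```bash
python3 - <<'E'
from h import *
np.set_printoptions(precision=4,suppress=True)
s=sense()
for z in (0,.05,.09,.13):print(z,atz("wrist",(330,167),z,s),atz("wrist",(228,138),z,s))
# orange knob top/side
print(atz("top",(209.5,263),.105),atz("side",(334,223),.105), tri([ray("top",(209.5,263)),ray("side",(334,223))]))
# top-view corners of orange top face, near lamp
print(tri([ray("top",(247,231)),ray("side",(286,185))]))
E
```

```text
0 [0.5086 0.2329 0.    ] [0.4767 0.1062 0.    ]
0.05 [0.497  0.2203 0.05  ] [0.4695 0.1104 0.05  ]
0.09 [0.4878 0.2101 0.09  ] [0.4636 0.1138 0.09  ]
0.13 [0.4786 0.1999 0.13  ] [0.4578 0.1172 0.13  ]
[0.3784 0.1799 0.105 ] [0.3769 0.1872 0.105 ] [0.3773 0.1808 0.0977]
[0.4649 0.1154 0.1109]
```

{"fn": "drive_tool", "kwargs": {"plan": [{"dp":[1.8,0,0.25],"jaw":0,"rot":[0,0,0]},{"dp":[0,4,0],"jaw":0,"rot":[0,0,0]},{"dp":[0,4,0],"jaw":0,"rot":[0,0,0]},{"dp":[0,4,0],"jaw":0,"rot":[0,0,0]},{"dp":[0,1.9,0],"jaw":0,"rot":[0,0,0]},{"dp":[0,0,0],"jaw":0,"rot":[0,0,0]},{"dp":[0,0,0],"jaw":0,"rot":[0,0,0]}]}}

```text
clock: 3.2
tool_pos: [0.5186, 0.1438, 0.0925]
orientation: [-1.571, -0.025, 0.025]
ft_force: [0.1, 0.2, 0.8]
opening: 0.0001
```

```bash
python3 - <<'E'
from h import *
s=sense();print(s["tool_pos"],s["ft_force"])
a=grab_frame("side")[90:250,150:290];b=grab_frame("top")[110:220,200:340]
a=cv2.resize(a,(420,480));b=cv2.resize(b,(380,299));o=np.zeros((480,800,3),np.uint8);o[:,:420]=a;o[:299,420:]=b;save("p2.png",o)
E
```

```text
[0.51864013 0.14376713 0.09253194] [0.1217655  0.21532996 0.78334264]
```

View pics/p2.png

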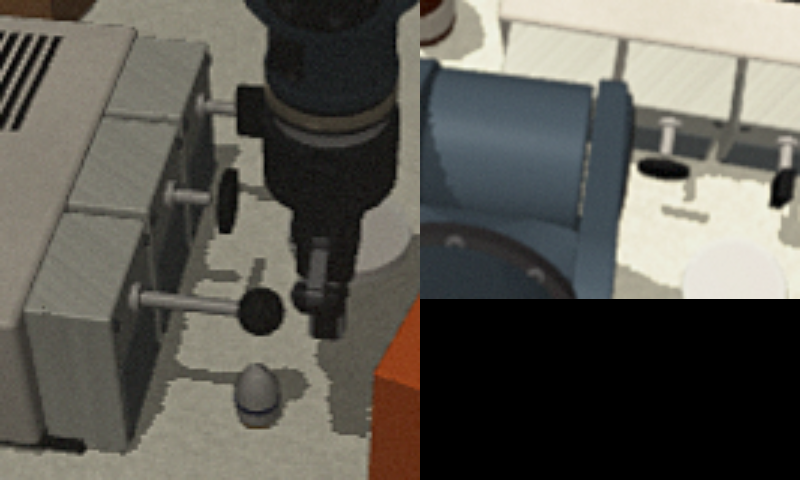

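The side crop shows the closed fingers just in front of the ball (at crop (260,311)), at the right height. I push now.

{"fn": "drive_tool", "kwargs": {"plan": [{"dp":[1,0,0],"jaw":0,"rot":[0,0,0]},{"dp":[0.8,0,0],"jaw":0,"rot":[0,0,0]},{"dp":[0.8,0,0],"jaw":0,"rot":[0,0,0]},{"dp":[0.8,0,0],"jaw":0,"rot":[0,0,0]},{"dp":[0.8,0,0],"jaw":0,"rot":[0,0,0]},{"dp":[0.8,0,0],"jaw":0,"rot":[0,0,0]}]}}

```text
clock: 3.9
tool_pos: [0.5705, 0.145, 0.0925]
orientation: [-1.571, -0.028, 0.023]
ft_force: [0.1, -1.0, -0.9]
opening: -0.0002
```

{"fn": "drive_tool", "kwargs": {"plan": [{"dp":[0.4,0,0],"jaw":0,"rot":[0,0,0]},{"dp":[0.2,0,0],"jaw":0,"rot":[0,0,0]},{"dp":[0,0,0],"jaw":0,"rot":[0,0,0]}]}}

```text
clock: 4.2
tool_pos: [0.5743, 0.1452, 0.0921]
orientation: [-1.571, -0.025, 0.026]
ft_force: [-1.2, -0.5, 0.0]
opening: -0.0001
```

```bash
python3 - <<'E'
from h import *
s=sense();print(s["tool_pos"],s["ft_force"])
a=grab_frame("side")[90:250,150:290]
save("p3.png",cv2.resize(a,(420,480)))
E
```

```text
[0.57428163 0.14517244 0.09212193] [-1.16838098 -0.53063318  0.01180336]
```

View pics/p3.png

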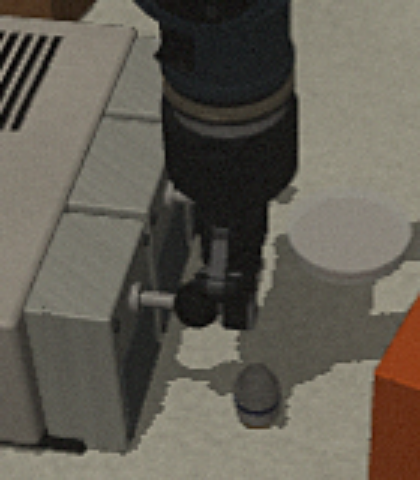

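The ball sits close to the front and its rod is short, so it is home. I back off and rise, then move over to the tab.

{"fn": "drive_tool", "kwargs": {"plan": [{"dp":[-2,0,0],"jaw":0,"rot":[0,0,0]},{"dp":[-2,0,0],"jaw":0,"rot":[0,0,0]},{"dp":[0,-4,0],"jaw":0,"rot":[0,0,0]},{"dp":[0,-5,0],"jaw":0,"rot":[0,0,0]},{"dp":[0,-5,0],"jaw":0,"rot":[0,0,0]},{"dp":[0,0,-4],"jaw":0,"rot":[0,0,0]},{"dp":[0,0,-4],"jaw":4.5,"rot":[0,0,0]},{"dp":[0,0,-4],"jaw":4.5,"rot":[0,0,0]},{"dp":[0,0,-4],"jaw":4.5,"rot":[0,0,0]},{"dp":[0,0,-3.5],"jaw":4.5,"rot":[0,0,0]},{"dp":[0,0,0],"jaw":4.5,"rot":[0,0,0]},{"dp":[0,0,0],"jaw":4.5,"rot":[0,0,0]}]}}

```text
clock: 5.45
tool_pos: [0.5407, -0.0516, 0.2323]
orientation: [-1.57, -0.024, 0.023]
ft_force: [-0.4, -0.4, 0.1]
opening: 0.0451
```

```bash
python3 - <<'E'
from h import *
np.set_printoptions(precision=4,suppress=True)
s=sense();print(s["clock"],s["tool_pos"],s["opening"],s["ft_force"]);print(R.from_rotvec(s["orientation"]).as_matrix())
for c in ["side","wrist"]:
  im=grab_frame(c);save(c+"4.png",im)
  for q in ["ball_knob","tab_knob"]:
    for m in mark_of(c,q): print(c,q,m["location"],m["confidence"],atz(c,m["location"],.105,s))
E
```

```text
5.45 [ 0.5407 -0.0516  0.2323] 0.04505754904840474 [-0.432  -0.3896  0.1208]
[[ 0.9995  0.0006 -0.03  ]
 [ 0.03    0.0004  0.9996]
 [ 0.0006 -1.      0.0003]]
side ball_knob [334.1, 222.6] 0.8 [0.3768 0.1863 0.105 ]
side ball_knob [216.0, 193.1] 0.77 [0.5975 0.1533 0.105 ]
side ball_knob [332.6, 308.7] 0.69 [0.367  0.3604 0.105 ]
side tab_knob [232.1, 127.6] 0.76 [ 0.6083 -0.0417  0.105 ]
wrist ball_knob [449.6, 248.7] 0.66 [0.604  0.1422 0.105 ]
wrist tab_knob [254.8, 244.5] 0.68 [ 0.6044 -0.0509  0.105 ]
```

View pics/side4.png

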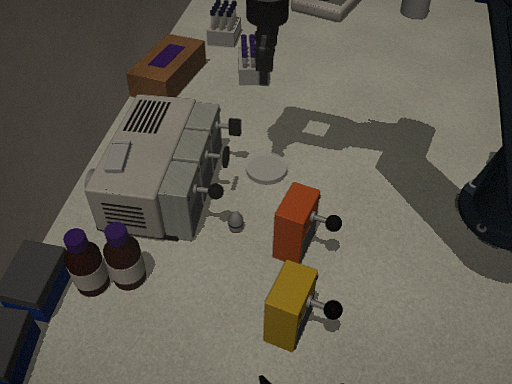

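View pics/wrist4.png

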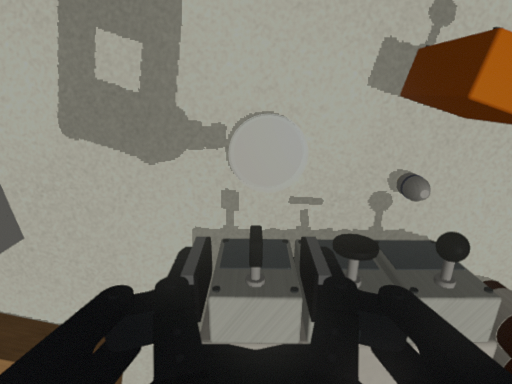

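The wrist view shows the ball home at (454,247), the disc home at (356,246) and the tab at (256,245), centred between the open fingers. I move out 6.1 cm, then lower to the grasp.

{"fn": "drive_tool", "kwargs": {"plan": [{"dp":[3.1,0,0],"jaw":4.5,"rot":[0,0,0]},{"dp":[3,0,-0.1],"jaw":4.5,"rot":[0,0,0]},{"dp":[0,3,0],"jaw":4.5,"rot":[0,0,0]},{"dp":[0,3,0],"jaw":4.5,"rot":[0,0,0]},{"dp":[0,2.3,0],"jaw":4.5,"rot":[0,0,0]},{"dp":[0,2.3,0],"jaw":4.5,"rot":[0,0,0]},{"dp":[0,2,0],"jaw":4.5,"rot":[0,0,0]},{"dp":[0,2,0],"jaw":4.5,"rot":[0,0,0]},{"dp":[0,0,0],"jaw":4.5,"rot":[0,0,0]},{"dp":[0,0,0],"jaw":4.5,"rot":[0,0,0]}]}}

```text
clock: 6.75
tool_pos: [0.6017, -0.0494, 0.0863]
orientation: [-1.571, -0.026, 0.026]
ft_force: [-0.5, 0.4, 0.4]
opening: 0.0451
```

```bash
python3 - <<'E'
from h import *
s=sense();print(s["tool_pos"],s["ft_force"])
save("wrist5.png",grab_frame("wrist"))
E
```

```text
[ 0.60172005 -0.04938132  0.086312  ] [-0.48441562  0.35917521  0.4208996 ]
```

View pics/wrist5.png

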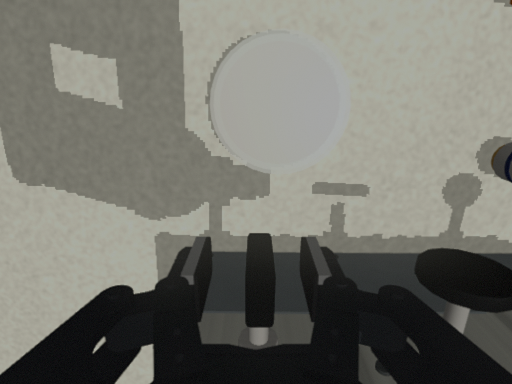

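The tab at (260,280) lies between the fingers, with no contact. The right finger at (320,270) is clear of the disc, which starts at about column 415. I close on the tab.

{"fn": "drive_tool", "kwargs": {"plan": [{"dp":[0,0,0],"jaw":0.6,"rot":[0,0,0]},{"dp":[0,0,0],"jaw":0.6,"rot":[0,0,0]},{"dp":[0,0,0],"jaw":0.6,"rot":[0,0,0]},{"dp":[0,0,0],"jaw":0.6,"rot":[0,0,0]},{"dp":[0,0,0],"jaw":0.6,"rot":[0,0,0]}], "force": 40}}

```text
clock: 7.3
tool_pos: [0.6023, -0.0479, 0.0876]
orientation: [-1.568, -0.025, 0.022]
ft_force: [-0.1, 5.6, 4.2]
opening: 0.0119
```

Gripped: the opening of 11.9 mm matches the 12 mm tab. The side load is small, so I pull.

{"fn": "drive_tool", "kwargs": {"plan": [{"dp":[-0.6,0,0.1],"jaw":0.6,"rot":[0,0,0]},{"dp":[-0.6,0,0],"jaw":0.6,"rot":[0,0,0]},{"dp":[-0.6,0,0],"jaw":0.6,"rot":[0,0,0]},{"dp":[-0.6,0,0],"jaw":0.6,"rot":[0,0,0]},{"dp":[-0.6,0,0],"jaw":0.6,"rot":[0,0,0]},{"dp":[-0.6,0,0],"jaw":0.6,"rot":[0,0,0]},{"dp":[-0.4,0,0],"jaw":0.6,"rot":[0,0,0]},{"dp":[0,0,0],"jaw":0.6,"rot":[0,0,0]},{"dp":[0,0,0],"jaw":0.6,"rot":[0,0,0]},{"dp":[0,0,0],"jaw":0.6,"rot":[0,0,0]}]}}

```text
clock: 8.3
tool_pos: [0.5622, -0.0487, 0.0876]
orientation: [-1.568, -0.025, 0.022]
ft_force: [0.9, 5.7, 3.5]
opening: 0.0117
```

{"fn": "drive_tool", "kwargs": {"plan": [{"dp":[0,0,0],"jaw":4.5,"rot":[0,0,0]},{"dp":[0,0,0],"jaw":4.5,"rot":[0,0,0]},{"dp":[0,0,0],"jaw":4.5,"rot":[0,0,0]},{"dp":[0,0,0],"jaw":4.5,"rot":[0,0,0]},{"dp":[0,-2,0],"jaw":4.5,"rot":[0,0,0]},{"dp":[0,-4,0],"jaw":4.5,"rot":[0,0,0]},{"dp":[0,-4,0],"jaw":4.5,"rot":[0,0,0]},{"dp":[0,-4,0],"jaw":4.5,"rot":[0,0,0]},{"dp":[-4,0,0],"jaw":4.5,"rot":[0,0,0]},{"dp":[0,0,0],"jaw":4.5,"rot":[0,0,0]},{"dp":[0,0,0],"jaw":4.5,"rot":[0,0,0]}]}}

```text
clock: 9.4
tool_pos: [0.5207, -0.0515, 0.2264]
orientation: [-1.571, -0.025, 0.025]
ft_force: [0.7, 0.3, 0.3]
opening: 0.0451
```

```bash
python3 - <<'E'
from h import *
np.set_printoptions(precision=4,suppress=True)
s=sense();print(s["clock"],s["tool_pos"],s["opening"],s["ft_force"])
for c in ["side","wrist"]:
  im=grab_frame(c);save(c+"6.png",im)
  for q in ["ball_knob","tab_knob"]:
    for m in mark_of(c,q): print(c,q,m["location"],m["confidence"],atz(c,m["location"],.105,s))
E
```

```text
9.4 [ 0.5207 -0.0515  0.2264] 0.045065670684253024 [0.733  0.2834 0.2917]
side ball_knob [330.0, 309.5] 0.86 [0.3708 0.3625 0.105 ]
side ball_knob [333.4, 223.0] 0.74 [0.3779 0.1874 0.105 ]
side ball_knob [216.4, 190.1] 0.71 [0.5986 0.1456 0.105 ]
side tab_knob [253.0, 130.2] 0.56 [ 0.5629 -0.041   0.105 ]
wrist ball_knob [451.0, 268.2] 0.96 [0.6019 0.1444 0.105 ]
wrist tab_knob [258.5, 226.2] 0.92 [ 0.5621 -0.048   0.105 ]
```

View pics/side6.png

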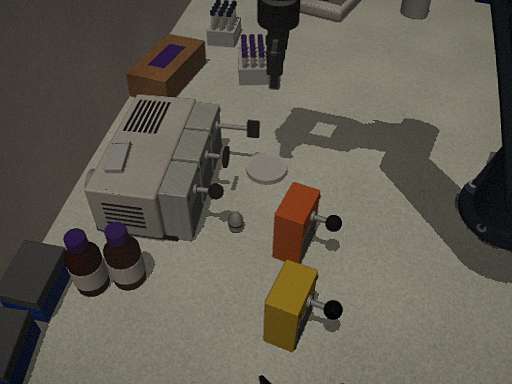

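View pics/wrist6.png

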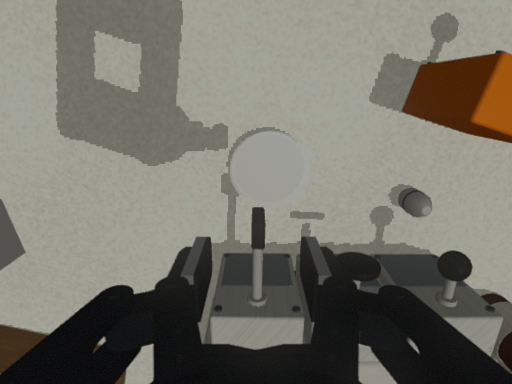

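The tab is out at side (253,129) and measures x = 0.562, about 42 mm out from where it was. The ball is home at (216,191), the disc is home at (226,156), and the arm is clear.

```bash
python3 -c "
from workcell import *
print(close_job())"
```

```text
the job is handed in; nothing more can be done
None
```

I pushed the ball slide home with the closed fingers, then gripped the tab (the opening read 11.9 mm) and pulled it 40 mm out. I then released it, raised the arm clear and handed the job in at about 9.6 s.

The last pictures showed:
- **Ball knob:** home at x ≈ 0.60, from 0.56 at the start.
- **Tab:** out at x ≈ 0.562, from about 0.604 at the start.
- **Disc:** it looked unmoved at home, and I judged this by eye only.
- **Arm:** nothing was touching it, with a wrist force below 1 N.

No check failed. The one disagreement was the tab's y position: the side camera put it 7–9 mm off the wrist and top views. The wrist picture showed the tab centred between the fingers before I gripped it. I did not detect the outer-stop click as such; I took it from the 40 mm of travel and the picture.

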